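Slide the loaded fittings tray into the bench holder

ROBOT

A 6-joint arm with a two-finger parallel gripper is mounted at the origin on the work surface. World frame = base frame: x ahead of the robot, y to its left, z up, the work surface at z = 0. Lengths are in m, angles in rad, forces in N, time in s.
With the tool pointing down it reaches from about 0.2 to 0.875 m from the base axis. Payload 3.4 kg.
Tool frame: the origin (TCP) lies between the finger pads; the fingertips stand 25 mm ahead of it and the grasp point (between the pads) lies 6 mm ahead of it; z points along the fingers, y is the line along which they close (so a half turn about z gives the same grasp; the last joint's range is limited). The gripper opens to 94 mm and grips with 3 to 60 N. Pads are 16 mm wide; open, the fingers measure 119 mm over their backs; the gripper's body (75 mm by 177 mm) begins 78 mm behind the grasp point.
Start: joints at [-1.331, 0.276, 1.505, -0, 1.361, -0.121], TCP at [0.203, -0.538, 0.196] pointing down, gripper open.
Joint ranges: [-2.89, 2.89], [-0.75, 2.08], [0.22, 2.7], [-1.18, 4.32], [0.11, 2.71], [-2.7, 2.7]. Speed limits (rad/s): [2.57, 2.57, 3.14, 3.14, 3.14, 3.14].

INTERFACE

Orientations are given as a unit quaternion [w, x, y, z].
In Python, from cell import ctrl gives the robot as it stands. The module is installed in compiled form; this text tells all that it offers.
- The arm moves only by the shell command python3 -m creep 'ROWS'. ROWS is JSON, a list of rows, each a list of 3 entries, a list of its own where there are three numbers: the shift along the tool's x, y, z in units of 25 mm (1.0 is 25 mm), then the turn, a rotation vector about the tool's x, y, z in units of 6 degrees (1.0 is 6 degrees), then the closure, from 0 (fully open) to 1 (shut). A call has 1 to 12 rows; each row shifts and turns the commanded pose from where the row before left it, along the tool's axes as they then stand; what a row does not reach is not made up. A row lasts 1/10 s, in which the tool goes at most 50 mm and 8.59 degrees, less where a joint would pass 70% of its speed; a pose out of reach is approached as far as the arm can. A call with a number of a shift or a turn outside -1 to 1 is refused whole. A call with a gripper value outside its range is refused whole. The fingers move at their own pace and stop on an object; the grip force is fixed at half the most. Time passes only in rows, so rows that do not move let the fingers close. It gives the time, the measured TCP pose, the force, the opening and the grip force at its end, in the units of the state.
- ctrl.sense(): the state, without advancing time (a new reading comes with each control period).
- ctrl.read_camera(name): name is "scene" or "top" or "wrist"; returns a dict with "frame" (420x560x3 uint8, red, green, blue), "z_map" (420x560 float32, m along the optical axis (not along the pixel's ray), 0 where there is no reading), "camera_matrix" (3x3 intrinsics, pixels), "rvec" (rotation vector, rad) and "tvec" (3), from world to camera coordinates, as OpenCV has them; the wrist camera has in their place "mount" (4x4, takes a point from camera to tool coordinates, whose origin is the TCP and whose axes are the flange's). Camera axes: x right, y down, z forward; pixel columns grow to the right and rows downward; lengths in m; the calibration is good to about 2 mm. A picture is of the moment at which its call begins: read the wrist's pose just before it.
- ctrl.hand_in(): hands the job in; it is judged then, once.
The state is a dict: "time_s": time; "q": joint angles; "joint_velocities": joint speeds; "joint_efforts": joint torques, N m; "tool_pos": TCP position; "tool_rot": TCP orientation; "ft_force": force on the tool from outside, world axes, zero at the start; "torque": the same for the moment, N m; "gripper_width": finger opening in m; "grasp_force": force on a finger pad.
Only numpy, scipy, OpenCV 4.12 (cv2) and the standard library are available. Lean on these libraries where they do the work, as an engineer would, in place of code of your own. Each camera call takes 0.05 s, during which the arm holds its last target. There are 200 camera calls.

TASK

Two wooden trays stand on the joiner's bench. Take the one that holds the hinge and the dowel, set it down in front of the wooden holder and slide it in under the two lips until it is fully home against the back stop, then let go. The hinge and the dowel must stay in the tray.

Things in the scene. Friction and masses are not known exactly. Their poses are not given: they have to be found in the camera images.
- tray_grip (a point): Loaded pale wooden tray, 132 (x) by 100 mm (y), rims 30 mm high, flat underside, 0.45 kg in all, same end for end. A handle board along its x axis, 16 mm thick, 80 mm long, rises to 100 mm. The point: in the handle at the tray's centre, 80 mm above the underside; grip here from above, fingers closing along y. z up. The identical empty tray nearby is not wanted.
- holder_home (a point): Fixed wooden holder, mouth on its -x side, no sill. The point: where the tray's grip point lies when home, 80 mm above the bench; x points inwards, z up. Cheeks 124 mm apart, 18 thick, from 74 mm before to 84 beyond the point; back stop face 66 beyond. Lips over the rims (underside 38, top 46 mm high, gap 82) bar lowering in: set the tray on the bench 155 mm or more before the point and slide.
- hinge_mid (a point): A folded steel hinge, 70 x 24 x 12 mm, 0.1 kg, lying loose on the tray's floor in the compartment on the +y side of the handle. The point is its centre; x along its length.
- dowel_mid (a point): A dark wooden dowel offcut, 24 mm diameter, 80 mm long, 0.04 kg, lying loose on the tray's floor in the compartment on the -y side of the handle. The point is its centre; x along its length.
There are look-alikes about, which are no part of the job. What is shaped like the part that bears tray_grip but turquoise is not meant.

How it is judged:
By the outcome, as a careful person would: the job done as asked, in the order asked, and still so for the second after the job is handed in, with the robot touching nothing.
It also fails if it takes over 45 s, if anything falls off the work surface, if the arm or the gripper's body presses on something with over 40 N, if the wrist force passes 120 N, or if a joint passes its speed limit or range.

## Working session

There is one attempt and no reset: what is moved stays moved. The work goes in short steps, Python scripts to look and compute and a shell command to move; the robot and the scene stay as the last step left them, time stands still between calls to the robot, and variables do not carry over. Pictures are saved under pics/ and viewed, at most 10 in all, crops included, and the job is handed in when it is done.

```bash
mkdir -p pics; cat > h.py <<'E'
import numpy as np, cv2
from cell import ctrl
from scipy.spatial.transform import Rotation as R
def cloud(name):
    s=ctrl.sense(); c=ctrl.read_camera(name); z=c["z_map"]; K=np.array(c["camera_matrix"])
    v,u=np.mgrid[:z.shape[0],:z.shape[1]]
    P=np.stack([(u-K[0,2])/K[0,0]*z,(v-K[1,2])/K[1,1]*z,z],-1)
    if "mount" in c:
        M=np.array(c["mount"]); P=P@M[:3,:3].T+M[:3,3]
        w,x,y,q=s["tool_rot"]; P=P@R.from_quat([x,y,q,w]).as_matrix().T+np.array(s["tool_pos"])
    else:
        r=cv2.Rodrigues(np.array(c["rvec"],float))[0]; P=(P-np.array(c["tvec"]).ravel())@r
    P[z==0]=np.nan
    return c["frame"],P
E
python3 - <<'E'
from h import *
for n in("top","scene"):
    f,P=cloud(n); cv2.imwrite(f"pics/{n}0.png",f[...,::-1]); np.savez(f"{n}0.npz",f=f,P=P)
s=ctrl.sense(); print(s)
E
```

```text
{'time_s': 0.1, 'q': array([-1.33099512e+00,  2.76505463e-01,  1.50599143e+00, -1.80414355e-05,
        1.36070929e+00, -1.21026572e-01]), 'joint_velocities': array([-0.000351  , -0.00091964, -0.0039278 ,  0.00051821, -0.0010294 ,
        0.00025116]), 'joint_efforts': array([ 1.43075944e-03, -4.05454803e+01, -2.37778902e+01,  7.04003242e-02,
        2.98954791e-02, -4.27602197e-05]), 'tool_pos': array([ 0.20285148, -0.53746887,  0.19571227]), 'tool_rot': array([-8.04821322e-04,  9.83768851e-01,  1.79438560e-01, -5.66888838e-05]), 'ft_force': array([-1.06015401,  1.08769288,  1.06026461]), 'torque': array([ 0.05388111, -0.00973668,  0.01770388]), 'grasp_force': 0.0, 'gripper_width': 0.09399421440662677}
```

View pics/top0.png

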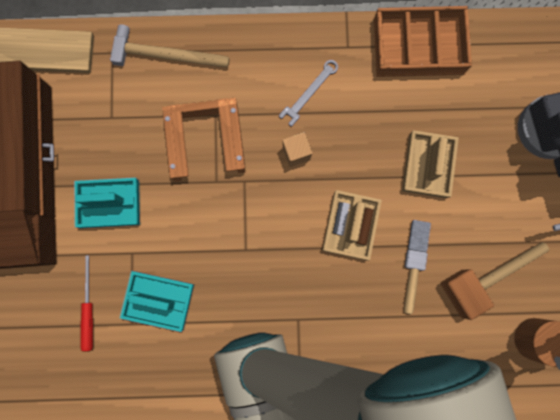

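View pics/scene0.png

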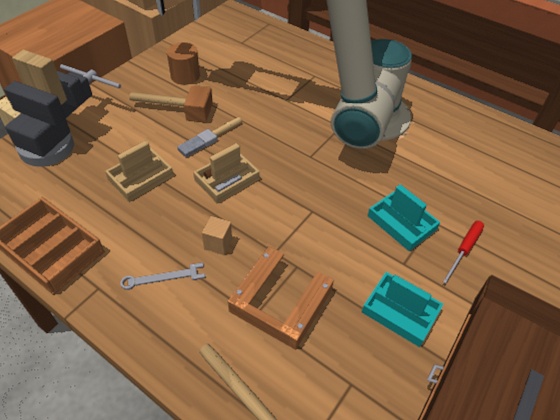

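The top view shows the loaded pale tray at (352,226), with the hinge on its left and the dowel on its right. The things that could be mistaken for it are the empty pale tray at (431,164) and the turquoise trays at (107,203) and (157,300). The holder is at (204,138) with its mouth facing down the picture. I choose the tray at (352,226) and will check it in a crop.

```bash
python3 - <<'E'
from h import *
d=np.load("top0.npz"); f,P=d["f"],d["P"]
crop=f[180:270,310:400]; cv2.imwrite("pics/crop.png",cv2.resize(crop[...,::-1],None,fx=5,fy=5))
def box(n,u0,u1,v0,v1,z0,z1):
    Q=P[v0:v1,u0:u1].reshape(-1,3); Q=Q[(Q[:,2]>z0)&(Q[:,2]<z1)]
    r=cv2.minAreaRect((Q[:,:2]*1000).astype(np.float32)); print(n,len(Q),r,Q[:,2].max(),Q.mean(0))
box("tray rim",315,390,182,268,.012,.04)
box("handle",315,390,182,268,.085,.115)
box("empty rim",398,465,125,205,.012,.04)
box("holder",155,252,90,185,.02,.07)
box("holdertop",155,252,90,185,.042,.07)
box("cube",275,320,128,172,.01,.07)
for uv in[(204,138),(352,226),(250,365),(180,180),(234,172)]: print(uv,P[uv[1],uv[0]])
E
```

```text
tray rim 1673 ((452.8324890136719, -164.85552978515625), (100.81861114501953, 132.65248107910156), 76.06285095214844) 0.039866009766838614 [ 0.45471076 -0.16631184  0.02555488]
handle 343 ((453.0346984863281, -164.51866149902344), (16.561481475830078, 81.0248031616211), 76.38191223144531) 0.10564470001286207 [ 0.45217528 -0.16368645  0.09901689]
empty rim 1178 ((581.7395629882812, -341.83624267578125), (101.65217590332031, 134.1990509033203), 79.44210052490234) 0.0399874512466763 [ 0.57888266 -0.34014942  0.02669738]
holder 3167 ((648.4332275390625, 149.81105041503906), (160.06976318359375, 160.44802856445312), 5.904318332672119) 0.05388284690299091 [0.65557767 0.15013522 0.04509517]
holdertop 2870 ((648.3861694335938, 149.7611083984375), (159.5779266357422, 160.4018096923828), 6.065799713134766) 0.05388284690299091 [0.65427815 0.15068778 0.04617189]
cube 706 ((617.48193359375, -50.439308166503906), (51.634708404541016, 50.563148498535156), 16.86661148071289) 0.0699155791192388 [ 0.61331231 -0.04999508  0.05860449]
(204, 138) [0.6569889  0.15158574 0.00286175]
(352, 226) [ 0.4429076  -0.15510326  0.09684798]
(250, 365) [0.20467306 0.0458757  0.26949459]
(180, 180) [0.56371857 0.20547197 0.00260438]
(234, 172) [0.57825696 0.0862922  0.00340851]
```

View pics/crop.png

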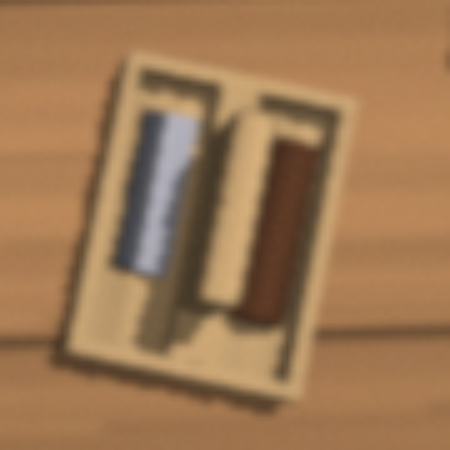

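The crop confirms it: a pale tray with a grey hinge on the left (+y) and a dark dowel on the right (-y). The handle centre is at about (453,-165) mm with a yaw of -13.6°. Home is at about (643,149) mm with a yaw of +6°. I'll turn first, then move above the tray.

```bash
cat >> h.py <<'E'
def go(target,yaw):
    s=ctrl.sense(); w,x,y,q=s["tool_rot"]; M=R.from_quat([x,y,q,w]).as_matrix()
    T=np.column_stack([[np.cos(yaw),np.sin(yaw),0],[np.sin(yaw),-np.cos(yaw),0],[0,0,-1]])
    print("t",s["time_s"],"pos",np.round(s["tool_pos"],4),"yaw",np.degrees(np.arctan2(M[1,0],M[0,0])).round(2),"w",s["gripper_width"].__round__(4),"F",np.round(s["ft_force"],1))
    print("shift units",np.round(M.T@(np.array(target)-s["tool_pos"])/.025,2),"after-turn axes",np.round(T.T@(np.array(target)-s["tool_pos"])/.025,2),"turn units",np.round(np.degrees(R.from_matrix(M.T@T).as_rotvec())/6,2))
E
python3 -m creep '[[[0,0,0],[0,0,0.95],0],[[0,0,0],[0,0,0.95],0],[[0,0,0],[0,0,0.95],0],[[0,0,0],[0,0,0.95],0],[[0,0,0],[0,0,0.95],0],[[0,0,0],[0,0,0.95],0],[[0.36,-0.99,0],[0,0,0],0],[[0.36,-0.99,0],[0,0,0],0],[[0.36,-0.99,0],[0,0,0],0],[[0.36,-0.99,0],[0,0,0],0]]'
python3 -m creep '[[[0.36,-0.99,0],[0,0,0],0],[[0.36,-0.99,0],[0,0,0],0],[[0.36,-0.99,0],[0,0,0],0],[[0.36,-0.99,0],[0,0,0],0],[[0.36,-0.99,0],[0,0,0],0],[[0.36,-0.99,0],[0,0,0],0],[[0.36,-0.99,0],[0,0,0],0],[[0.36,-0.99,0],[0,0,0],0],[[0.36,-0.99,0],[0,0,0],0],[[0.36,-0.8,0],[0,0,0],0],[[0,0,0],[0,0,0],0],[[0,0,0],[0,0,0],0]]'
python3 - <<'E'
from h import *
go([.453,-.1647,.196],np.radians(-13.7))
f,P=cloud("wrist"); cv2.imwrite("pics/w1.png",f[...,::-1]); np.savez("w1.npz",f=f,P=P)
m=(P[...,2]>.085)&(P[...,2]<.115)&(np.hypot(P[...,0]-.453,P[...,1]+.165)<.06)
print(m.sum(), cv2.minAreaRect((P[m][:,:2]*1000).astype(np.float32)),P[m].mean(0))
m=(P[...,2]>.022)&(P[...,2]<.04)&(np.hypot(P[...,0]-.453,P[...,1]+.165)<.1)
print(m.sum(), cv2.minAreaRect((P[m][:,:2]*1000).astype(np.float32)))
E
```

```text
time_s: 1.1
tool_pos: [0.2614, -0.449, 0.196]
tool_rot: [-0.0, 0.993, -0.118, -0.0]
ft_force: [0.6, 1.0, -0.7]
gripper_width: 0.0937
grasp_force: 0.0
time_s: 2.3
tool_pos: [0.4052, -0.2352, 0.1962]
tool_rot: [0.0, 0.993, -0.117, -0.0]
ft_force: [-0.7, -0.3, -0.4]
gripper_width: 0.0938
grasp_force: 0.0
t 2.3 pos [ 0.4052 -0.2352  0.1962] yaw -13.45 w 0.0938 F [-0.7 -0.3 -0.4]
shift units [ 1.2  -3.19  0.01] after-turn axes [ 1.19 -3.19  0.01] turn units [0.   0.01 0.04]
1857 ((452.37713623046875, -168.27931213378906), (16.451627731323242, 79.87305450439453), 76.00888061523438) [ 0.45391736 -0.17020688  0.09854649]
4845 ((452.12664794921875, -167.99313354492188), (100.59315490722656, 132.62066650390625), 76.03228759765625)
```

View pics/w1.png

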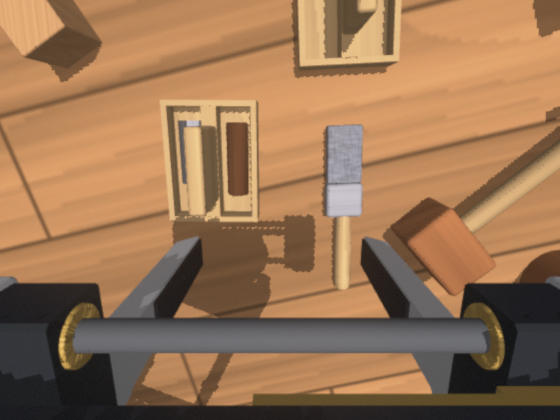

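The wrist view shows the tray at about (210,160), with both parts inside. The top and wrist readings differ by about 3 mm in y, so I'll take the mean.

```bash

python3 -m creep '[[[0.3,-0.78,0],[0,0,0],0],[[0.3,-0.78,0],[0,0,0],0],[[0.3,-0.78,0],[0,0,0],0],[[0.3,-0.78,0],[0,0,0],0],[[0,0,0],[0,0,0],0],[[0,0,0.5],[0,0,0.05],0],[[0,0,0.5],[0,0,0.05],0],[[0,0,0.5],[0,0,0],0],[[0,0,0],[0,0,0],0],[[0,0,0],[0,0,0],0]]'
python3 - <<'E'
from h import *
go([.4525,-.1665,.086],np.radians(-13.8))
f,P=cloud("wrist"); cv2.imwrite("pics/w2.png",f[...,::-1])
m=(P[...,2]>.085)&(P[...,2]<.115)&(np.hypot(P[...,0]-.453,P[...,1]+.165)<.05)
print(m.sum(), cv2.minAreaRect((P[m][:,:2]*1000).astype(np.float32)),P[m].mean(0))
E
```

```text
time_s: 3.35
tool_pos: [0.4523, -0.1675, 0.159]
tool_rot: [0.0, 0.992, -0.124, -0.0]
ft_force: [-0.2, 0.2, 0.2]
gripper_width: 0.0942
grasp_force: 0.0
t 3.35 pos [ 0.4523 -0.1675  0.159 ] yaw -14.2 w 0.0942 F [-0.2  0.2  0.2]
shift units [-0.   -0.04  2.92] after-turn axes [-0.   -0.04  2.92] turn units [ 0.01  0.   -0.07]
1960 ((452.950927734375, -168.06961059570312), (15.85970687866211, 79.20304107666016), 76.24559020996094) [ 0.45528299 -0.16879601  0.09957703]
```

View pics/w2.png

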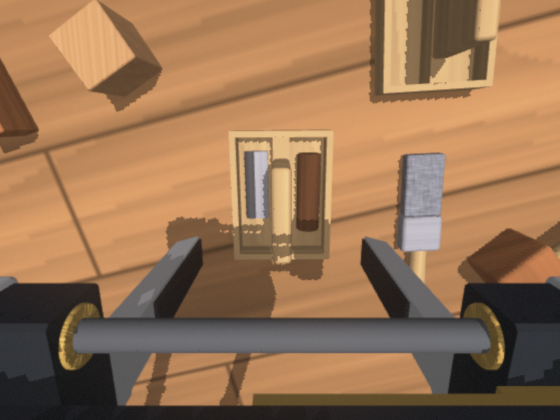

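The handle, at (282,200), is centred between the fingers. I'll descend and grip.

```bash

python3 -m creep '[[[0,0,0.6],[0,0,-0.05],0],[[0,0,0.6],[0,0,0],0],[[0,0,0.6],[0,0,0],0],[[0,0,0.6],[0,0,0],0],[[0,0,0.5],[0,0,0],0],[[0,0,0],[0,0,0],0],[[0,0,0],[0,0,0],0],[[0,0,0],[0,0,0],0.5],[[0,0,0],[0,0,0],0.7]]'
python3 -m creep '[[[0,0,0],[0,0,0],0.8],[[0,0,0],[0,0,0],0.9],[[0,0,0],[0,0,0],1],[[0,0,0],[0,0,0],1],[[0,0,0],[0,0,0],1],[[0,0,0],[0,0,0],1],[[0,0,0],[0,0,0],1]]'
python3 -c "
from h import *
go([.4525,-.1665,.146],np.radians(-13.8))"
```

```text
time_s: 4.3
tool_pos: [0.4535, -0.1668, 0.0874]
tool_rot: [0.0, 0.993, -0.12, 0.001]
ft_force: [0.7, -0.5, -0.3]
gripper_width: 0.0819
grasp_force: 0.0
time_s: 5.0
tool_pos: [0.4528, -0.1664, 0.0864]
tool_rot: [0.0, 0.993, -0.12, -0.0]
ft_force: [0.3, -0.1, -0.7]
gripper_width: 0.0253
grasp_force: 0.0
t 5.0 pos [ 0.4528 -0.1664  0.0864] yaw -13.83 w 0.0253 F [ 0.3 -0.1 -0.7]
shift units [-0.01  0.01 -2.38] after-turn axes [-0.01  0.01 -2.38] turn units [ 0.  0. -0.]
```

Close fully, then lift 40 mm.

```bash

python3 -m creep '[[[0,0,0],[0,0,0],1],[[0,0,0],[0,0,0],1],[[0,0,0],[0,0,0],1],[[0,0,0],[0,0,0],1],[[0,0,0],[0,0,0],1],[[0,0,-0.1],[0,0,0],1],[[0,0,-0.3],[0,0,0],1],[[0,0,-0.4],[0,0,0],1],[[0,0,-0.4],[0,0,0],1],[[0,0,-0.3],[0,0,0],1],[[0,0,-0.1],[0,0,0],1],[[0,0,0],[0,0,0],1]]'
python3 - <<'E'
from h import *
h=np.radians(6); home=np.array([.6434,.1493]); s=home-.170*np.array([np.cos(h),np.sin(h)]); print(s)
go([*s,.126],h)
E
```

```text
time_s: 6.2
tool_pos: [0.4531, -0.1665, 0.1271]
tool_rot: [0.0, 0.993, -0.12, 0.001]
ft_force: [0.6, -1.2, -4.8]
gripper_width: 0.0154
grasp_force: 30.0
[0.47433128 0.13153016]
t 6.2 pos [ 0.4531 -0.1665  0.1271] yaw -13.82 w 0.0154 F [ 0.6 -1.2 -4.8]
shift units [ -2.03 -11.78   0.04] after-turn axes [  2.09 -11.77   0.04] turn units [ 0.01 -0.01 -3.3 ]
```

Held: the wrist carries 4.8 N. Now carry it over smoothly.

```bash

python3 -m creep '[[[-0.03,-0.2,0],[0,0,0],1],[[-0.07,-0.4,0],[0,0,0],1],[[-0.1,-0.6,0],[0,0,0],1],[[-0.12,-0.7,0],[0,0,0],1],[[-0.12,-0.7,0],[0,0,0],1],[[-0.12,-0.7,0],[0,0,0],1],[[-0.12,-0.7,0],[0,0,0],1],[[-0.12,-0.7,0],[0,0,0],1],[[-0.12,-0.7,0],[0,0,0],1],[[-0.12,-0.7,0],[0,0,0],1],[[-0.12,-0.7,0],[0,0,0],1],[[-0.12,-0.7,0],[0,0,0],1]]'
python3 -m creep '[[[-0.12,-0.7,0],[0,0,0],1],[[-0.12,-0.7,0],[0,0,0],1],[[-0.12,-0.7,0],[0,0,0],1],[[-0.12,-0.7,0],[0,0,0],1],[[-0.12,-0.7,0],[0,0,0],1],[[-0.12,-0.7,0],[0,0,0],1],[[-0.07,-0.5,0],[0,0,0],1],[[-0.03,-0.25,0],[0,0,0],1],[[0,0,0],[0,0,-0.2],1],[[0,0,0],[0,0,-0.4],1],[[0,0,0],[0,0,-0.4],1],[[0,0,0],[0,0,-0.4],1]]'
python3 -m creep '[[[0,0,0],[0,0,-0.4],1],[[0,0,0],[0,0,-0.4],1],[[0,0,0],[0,0,-0.4],1],[[0,0,0],[0,0,-0.4],1],[[0,0,0],[0,0,-0.3],1],[[0,0,0],[0,0,0],1],[[0,0,0],[0,0,0],1]]'
python3 - <<'E'
from h import *
h=np.radians(6); home=np.array([.6434,.1493]); s=home-.170*np.array([np.cos(h),np.sin(h)])
go([*s,.126],h)
f,P=cloud("wrist"); cv2.imwrite("pics/w3.png",f[...,::-1])
m=(P[...,2]>.04)&(P[...,2]<.056)&(np.hypot(P[...,0]-.648,P[...,1]-.15)<.13)&(P[...,0]>.555)
m&=(np.abs(P[...,1]-.15)<.1)
print(m.sum(), cv2.minAreaRect((P[m][:,:2]*1000).astype(np.float32)),np.median(P[m][:,2]))
f,P=cloud("top"); cv2.imwrite("pics/t3.png",cv2.resize(f[60:270,120:400,::-1],None,fx=2.5,fy=2.5)); np.savez("t3.npz",f=f,P=P)
E
```

```text
time_s: 7.4
tool_pos: [0.4658, 0.0254, 0.1262]
tool_rot: [-0.0, 0.993, -0.12, -0.0]
ft_force: [-0.4, 0.2, -4.7]
gripper_width: 0.0152
grasp_force: 30.0
time_s: 8.6
tool_pos: [0.476, 0.1476, 0.1263]
tool_rot: [0.0, 0.999, -0.046, -0.0]
ft_force: [-0.1, -0.4, -4.5]
gripper_width: 0.0154
grasp_force: 30.0
time_s: 9.3
tool_pos: [0.4762, 0.1478, 0.1264]
tool_rot: [0.0, 0.999, 0.052, -0.0]
ft_force: [0.3, -0.1, -3.8]
gripper_width: 0.015
grasp_force: 30.0
t 9.3 pos [0.4762 0.1478 0.1264] yaw 5.92 w 0.015 F [ 0.3 -0.1 -3.8]
shift units [-0.14  0.64  0.02] after-turn axes [-0.14  0.64  0.02] turn units [ 0.    0.   -0.01]
10222 ((603.6571044921875, 142.00845336914062), (69.222412109375, 160.5276641845703), 5.925052642822266) 0.046103604114715514
```

View pics/w3.png

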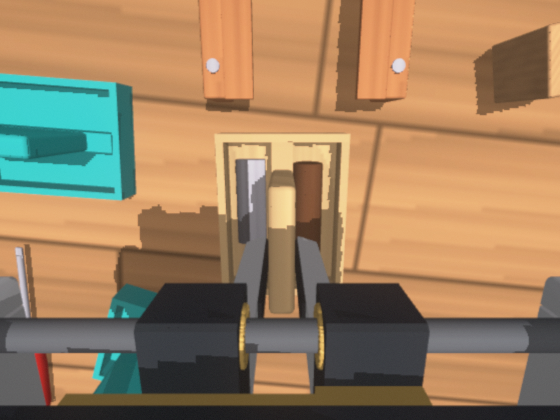

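View pics/t3.png

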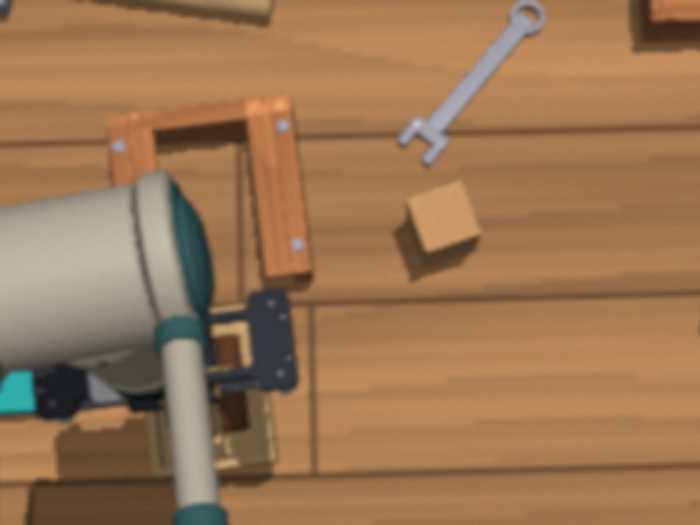

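Both parts are still in the tray; its rim is at about (282,210) in the wrist view. The holder mouth is straight ahead, with cheek ends at (228,98) and (385,95). The tray needs to shift about 17 mm in -y, then go down.

```bash

python3 -m creep '[[[0,0.2,0],[0,0,0],1],[[-0.04,0.3,0],[0,0,0],1],[[-0.04,0.2,0],[0,0,0],1],[[0,0,0],[0,0,0],1],[[0,0,0.2],[0,0,0],1],[[0,0,0.4],[0,0,0],1],[[0,0,0.4],[0,0,0],1],[[0,0,0.3],[0,0,0],1],[[0,0,0.2],[0,0,0],1],[[0,0,0.06],[0,0,0],1],[[0,0,0],[0,0,0],1],[[0,0,0],[0,0,0],1]]'
python3 - <<'E'
from h import *
go([.643,.1477,.0864],np.radians(5.95))
f,P=cloud("wrist"); cv2.imwrite("pics/w4.png",f[...,::-1])
h=np.radians(5.95); U=P[...,:2]@np.array([[np.cos(h),-np.sin(h)],[np.sin(h),np.cos(h)]])-np.array([.643*np.cos(h)+.1477*np.sin(h),-.643*np.sin(h)+.1477*np.cos(h)])
m=(P[...,2]>.02)&(P[...,2]<.036)&(abs(U[...,0]+.10)<.02)&(abs(U[...,1])<.07)
print("tray front strip",U[m].min(0),U[m].max(0),np.percentile(P[m][:,2],[5,50,95]))
m=(P[...,2]>.04)&(P[...,2]<.056)&(abs(U[...,0]+.06)<.03)&(abs(U[...,1])<.1)
print("holder",U[m].min(0),U[m].max(0), "inner",U[m][:,1][U[m][:,1]<0].max(),U[m][:,1][U[m][:,1]>0].min())
E
```

```text
time_s: 10.6
tool_pos: [0.4765, 0.1308, 0.0877]
tool_rot: [0.0, 0.999, 0.052, 0.0]
ft_force: [0.8, 0.1, -4.5]
gripper_width: 0.0157
grasp_force: 30.0
t 10.6 pos [0.4765 0.1308 0.0877] yaw 5.98 w 0.0157 F [ 0.8  0.1 -4.5]
shift units [6.7  0.02 0.06] after-turn axes [6.7  0.02 0.05] turn units [ 0.   -0.01  0.  ]
tray front strip [-0.1199732  -0.05039039] [-0.10164599  0.04956128] [0.0298172  0.03160729 0.03308904]
holder [-0.07447833 -0.08162136] [-0.03000489  0.07876431] inner -0.04218190195184774 0.039191936978305725
```

View pics/w4.png

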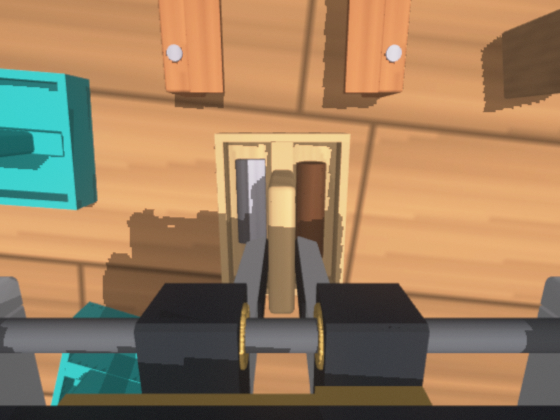

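The tray is in line, 1 mm off laterally with 12 mm of slack either side, but the wrist still carries its weight. I'll lower it until it touches.

```bash

python3 -m creep '[[[0,0.04,0.05],[0,0,0],1],[[0,0,0.04],[0,0,0],1],[[0,0,0],[0,0,0],1],[[0,0,0],[0,0,0],1]]'
```

```text
time_s: 11.05
tool_pos: [0.4768, 0.1292, 0.0862]
tool_rot: [0.001, 0.999, 0.052, 0.001]
ft_force: [-1.7, -3.2, 5.9]
gripper_width: 0.015
grasp_force: 30.0
```

Touching the bench. Now slide in.

```bash

python3 -m creep '[[[0.15,0,-0.02],[0,0,0],1],[[0.3,0,0],[0,0,0],1],[[0.4,0,0],[0,0,0],1],[[0.4,0,0],[0,0,0],1],[[0.4,0,0],[0,0,0],1],[[0.4,0,0],[0,0,0],1],[[0.4,0,0],[0,0,0],1],[[0.4,0,0],[0,0,0],1],[[0.3,0,0],[0,0,0],1],[[0.15,0,0],[0,0,0],1],[[0,0,0],[0,0,0],1]]'
python3 -c "
from h import *
go([.643,.1467,.0864],np.radians(5.95))"
```

```text
time_s: 12.15
tool_pos: [0.5577, 0.1389, 0.0862]
tool_rot: [-0.0, 0.999, 0.052, -0.001]
ft_force: [-3.8, 0.2, 6.3]
gripper_width: 0.0154
grasp_force: 30.0
t 12.15 pos [0.5577 0.1389 0.0862] yaw 5.96 w 0.0154 F [-3.8  0.2  6.3]
shift units [ 3.43  0.04 -0.01] after-turn axes [ 3.43  0.04 -0.01] turn units [-0.01  0.02  0.  ]
```

```bash

python3 -m creep '[[[0.2,0.02,0],[0,0,0],1],[[0.35,0.02,0],[0,0,0],1],[[0.4,0,0],[0,0,0],1],[[0.4,0,0],[0,0,0],1],[[0.4,0,0],[0,0,0],1],[[0.4,0,0],[0,0,0],1],[[0.35,0,0],[0,0,0],1],[[0.25,0,0],[0,0,0],1],[[0.15,0,0],[0,0,0],1],[[0.1,0,0],[0,0,0],1],[[0.1,0,0],[0,0,0],1],[[0,0,0],[0,0,0],1]]'
python3 -c "
from h import *
go([.643,.1467,.0864],np.radians(5.95))"
```

```text
time_s: 13.35
tool_pos: [0.6345, 0.1459, 0.0862]
tool_rot: [-0.0, 0.999, 0.052, -0.001]
ft_force: [-3.7, -0.8, 5.7]
gripper_width: 0.0153
grasp_force: 30.0
t 13.35 pos [0.6345 0.1459 0.0862] yaw 5.96 w 0.0153 F [-3.7 -0.8  5.7]
shift units [ 0.34  0.01 -0.01] after-turn axes [ 0.34  0.01 -0.01] turn units [-0.01  0.02  0.  ]
```

Friction only so far, about 8 mm to go. I'll creep to the stop.

```bash

python3 -m creep '[[[0.08,0,0],[0,0,0],1],[[0.08,0,0],[0,0,0],1],[[0.08,0,0],[0,0,0],1],[[0.04,0,0],[0,0,0],1],[[0,0,0],[0,0,0],1],[[0,0,0],[0,0,0],1]]'
python3 -m creep '[[[0.04,0,0],[0,0,0],1],[[0.04,0,0],[0,0,0],1],[[0,0,0],[0,0,0],1],[[0,0,0],[0,0,0],1]]'
```

```text
time_s: 13.95
tool_pos: [0.6411, 0.1467, 0.0863]
tool_rot: [-0.0, 0.999, 0.052, -0.001]
ft_force: [-4.5, -0.5, 5.3]
gripper_width: 0.0151
grasp_force: 30.0
time_s: 14.35
tool_pos: [0.643, 0.1468, 0.0862]
tool_rot: [-0.0, 0.999, 0.052, -0.001]
ft_force: [-4.0, 0.1, 6.2]
gripper_width: 0.0151
grasp_force: 30.0
```

```bash

python3 -m creep '[[[0.04,0,0],[0,0,0],1],[[0.04,0,0],[0,0,0],1],[[0,0,0],[0,0,0],1],[[0,0,0],[0,0,0],1]]'
python3 -m creep '[[[0.04,0,0],[0,0,0],1],[[0,0,0],[0,0,0],1],[[0,0,0],[0,0,0],1]]'
```

```text
time_s: 14.75
tool_pos: [0.6431, 0.147, 0.0862]
tool_rot: [-0.0, 0.999, 0.052, -0.003]
ft_force: [-7.4, -0.5, 7.9]
gripper_width: 0.0156
grasp_force: 30.0
time_s: 15.05
tool_pos: [0.6431, 0.147, 0.0862]
tool_rot: [-0.0, 0.999, 0.052, -0.004]
ft_force: [-9.2, -1.7, 9.0]
gripper_width: 0.0152
grasp_force: 30.0
```

It stalls at 0.643 with the force rising, so it's at the stop. One firmer push to seat it, then I'll release.

```bash

python3 -m creep '[[[0.08,0,0],[0,0,0],1],[[0.04,0,0],[0,0,0],1],[[0,0,0],[0,0,0],1],[[0,0,0],[0,0,0],1]]'
python3 -m creep '[[[0,0,0],[0,0,0],0.6],[[0,0,0],[0,0,0],0.3],[[0,0,0],[0,0,0],0.2],[[0,0,0],[0,0,0],0.2],[[0,0,0],[0,0,0],0.2],[[0,0,0],[0,0,0],0.2],[[0,0,0],[0,0,0],0.2],[[0,0,0],[0,0,0],0.2],[[0,0,0],[0,0,0],0.2]]'
python3 -m creep '[[[0,0,-0.3],[0,0,0],0.2],[[0,0,-0.6],[0,0,0],0.2],[[0,0,-0.8],[0,0,0],0.2],[[0,0,-0.8],[0,0,0],0.2],[[0,0,-0.8],[0,0,0],0.2],[[0,0,-0.8],[0,0,0],0.2],[[-0.8,0,0],[0,0,0],0.2],[[-0.8,0,0],[0,0,0],0.2],[[-0.8,0,0],[0,0,0],0.2],[[-0.8,0,0],[0,0,0],0.2],[[0,0,0],[0,0,0],0.2],[[0,0,0],[0,0,0],0.2]]'
python3 - <<'E'
from h import *
f,P=cloud("wrist"); cv2.imwrite("pics/w5.png",f[...,::-1])
h=np.radians(5.95); c=np.array([[np.cos(h),-np.sin(h)],[np.sin(h),np.cos(h)]]); U=P[...,:2]@c-np.array([.643,.147])@c
m=(P[...,2]>.085)&(P[...,2]<.115)&(np.hypot(U[...,0],U[...,1])<.07)
print("handle",cv2.minAreaRect((U[m]*1000).astype(np.float32)))
m=(P[...,2]>.04)&(P[...,2]<.056)&(np.hypot(U[...,0],U[...,1])<.14)&(abs(U[...,1])<.1)
print("holder",U[m].min(0),U[m].max(0))
E
```

```text
time_s: 15.45
tool_pos: [0.6431, 0.147, 0.0862]
tool_rot: [-0.0, 0.999, 0.052, -0.007]
ft_force: [-14.6, -1.4, 12.7]
gripper_width: 0.0151
grasp_force: 30.0
time_s: 16.35
tool_pos: [0.6504, 0.1469, 0.0857]
tool_rot: [0.0, 0.999, 0.052, 0.0]
ft_force: [-0.9, 0.8, 0.1]
gripper_width: 0.0748
grasp_force: 0.0
time_s: 17.55
tool_pos: [0.5716, 0.1388, 0.1891]
tool_rot: [-0.0, 0.999, 0.052, 0.001]
ft_force: [1.0, 0.8, 0.5]
gripper_width: 0.0755
grasp_force: 0.0
handle ((-0.5158348083496094, -0.45100975036621094), (79.41201782226562, 15.905174255371094), 0.39243006706237793)
holder [-0.07423942 -0.08145229] [0.0842582  0.07906489]
```

View pics/w5.png

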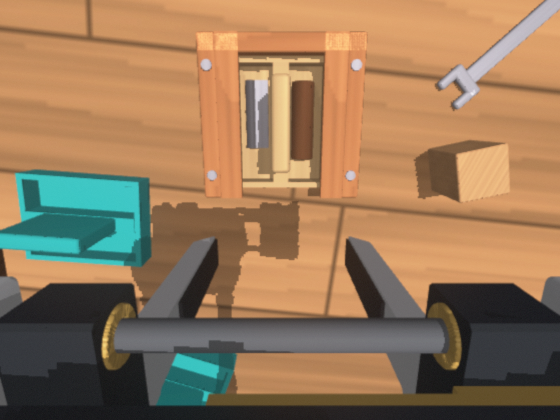

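The wrist view shows the tray home under the lips at (281,125), with the hinge at (258,113) and the dowel at (302,120) inside it. The handle is within 0.5 mm of home, and the gripper is clear.

```bash
python3 -c "
from cell import ctrl; print(ctrl.hand_in())"
```

```text
the job is handed in; nothing more can be done
None
```

The loaded tray is fully in the holder against the back stop, measured within about 0.5 mm of home, with the hinge and the dowel still in it; the gripper is clear and the job was handed in at about 17.6 s, with no verdict returned.

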